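# Draw out the telescoping pick-up stick

## Robot

A 6-joint arm with a two-finger parallel gripper is mounted at the origin on the work surface. World frame = base frame: x ahead of the robot, y to its left, z up, the work surface at z = 0. Lengths are in m, angles in rad, forces in N, time in s.
With the tool pointing down it reaches from about 0.4 to 0.825 m from the base axis. Payload 7 kg.
Tool frame: the origin (TCP) lies between the finger pads; the fingertips stand 22 mm ahead of it and the grasp point (between the pads) lies 3 mm ahead of it; z points along the fingers, y is the direction in which the jaws open and shut (so a half turn about z gives the same grasp; the last joint's range is limited). The gripper opens to 88 mm and grips with 3 to 60 N. Pads are 19 mm wide; open, the fingers measure 130 mm over their backs; the gripper's body (78 mm by 193 mm) begins 47 mm behind the grasp point.
Start: joints at [1.559, 0.359, 0.012, 0, -1.224, -0.288], TCP at [0.199, 0.645, 0.249] pointing down, gripper open.
Joint ranges: [-3.07, 3.07], [-1.43, 2.12], [-1.02, 1.25], [-3.03, 1.67], [-3.05, -0], [-3.03, 3.03]. Speed limits (rad/s): [2.39, 2.39, 3.01, 3.14, 3.14, 3.14].

## Interface

Orientations are given as [roll, pitch, yaw] about the fixed x, y, z axes, in that order (R = Rz(yaw) Ry(pitch) Rx(roll)).
In Python, from station import arm, optics gives the robot as it stands. The module is installed in compiled form; this text tells all that it offers.
- The arm moves only by the tool jog_arm, never from a script. Its argument "motion" is a list that holds one entry, the list of rows, each a list of 7 numbers: the shift along the tool's x, y, z in m, then the turn, a rotation vector about the tool's x, y, z in degrees, then the finger opening in m, from 0 to 0.0876. In form: [[[x, y, z, rx, ry, rz, grip], ...]]. A call has 1 to 8 rows; each row is the pose to reach, as a shift and turn from the pose measured when the call began, along the tool's axes at that moment; what a row does not reach only later rows make up. A row lasts 1/10 s, in which the tool goes at most 50 mm and 8.59 degrees, less where a joint would pass 70% of its speed; a pose out of reach is approached as far as the arm can. A call with a gripper value outside its range is refused whole. The fingers move at their own pace and stop on an object; "newtons" is the grip in N (left out, the last holds). Time passes only in rows, so rows that repeat a pose let the fingers close. It gives the time, the measured TCP pose, the force and the opening at its end, in the units of the state.
- arm.get_state(): the state, without advancing time (a new reading comes with each control period).
- optics.grab_frame(name): name is "scene" or "side" or "wrist"; returns the picture (420x560x3 uint8, red, green, blue); there is no depth.
- optics.camera_model(name): a dict with "mtx" (3x3 intrinsics, pixels), "R" (3x3) and "t" (3): a world point X has camera coordinates R X + t; the wrist camera has in their place "mount" (4x4, takes a point from camera to tool coordinates, whose origin is the TCP and whose axes are the flange's). Camera axes: x right, y down, z forward; pixel columns grow to the right and rows downward; lengths in m; the calibration is good to about 2 mm. A picture is of the moment at which its call begins: read the wrist's pose just before it. camera_model takes no time and is no camera call.
- arm.job_done(): hands the job in, once; it reports no verdict.
The state is a dict: "t": time; "q": joint angles; "qd": joint speeds; "joint_efforts": joint torques, N m; "eef_pos": TCP position; "ee_rot": TCP orientation; "force": force on the tool from outside, world axes, zero at the start; "moment": the same for the moment, N m; "width": finger opening in m.
Only numpy, scipy, OpenCV 4.12 (cv2) and the standard library are available. Lean on these libraries where they do the work, as an engineer would, in place of code of your own. Each camera call takes 0.05 s, during which the arm holds its last target.

## Task

A key has fallen behind the dresser: take the telescoping pick-up stick out of the wallet tray with its side button squeezed in by the grasp, hang its thin neck in the notch of the key rack so that the ball tip sits behind the steel plate, and pull the handle away with the button still squeezed until the stick is out to its second stop, both sections fully drawn. Then lift the extended stick up out of the notch and finish holding it there, level and still, with its handle and tip at least 15 cm above the dresser top and clear of everything; leave all other things where they are.

Things in the scene. Friction and masses are not known exactly. Their poses are not given: they have to be found in the camera images.
- stick_grip (a point): Telescoping pick-up stick lying in the tray: grey box-shaped ribbed handle, ball-tipped rod out of one end. Point: middle of the handle, 20 mm above its underside, on the rod's axis; +x along the rod to the ball, +z up, +y the button side. Handle 130 long (65 each way), 24 wide (27.5 over the button), 36 mm high. About 0.19 kg, balanced near this point. Lies flat on the tray floor.
- stick_tip (a point): Centre of the dark steel ball (24 mm across) on the rod's end; axes as stick_grip. 114 mm from stick_grip collapsed, 214 mm at the second stop. Collapsed, from stick_grip along +x: handle to 65 mm, a 13 mm thick tube end to 72 mm, the bare neck (rod 9 mm thick) from 72 to 102 mm, then the ball.
- button (a joint): Press of the button on the handle's +y side, m: 0 = 3.5 mm proud, 0.0035 = flush (4.4 N). It is 16 mm long, 14 mm high, at the x of stick_grip and 1 mm above it: a grasp across the handle at stick_grip has a pad on it and squeezes it flush. The collapsed telescope is locked shut unless pressed over 0.0025.
- inner (a joint): How far the thin rod is drawn out of the middle tube, m: 0 collapsed, 0.050 at its stop. Rubs with about 2 N, so it comes out first (first stop of the stick); stays where left.
- middle (a joint): How far the middle tube is drawn out of the handle, m: 0 collapsed, 0.050 at its stop. Rubs with about 4 N, so it comes out after the rod; with both at 0.050 the stick is at its second stop. Stays where left.
- notch (a point): Key rack, fixed: dark wooden foot 110 x 100 x 22 mm, upright steel plate 6 mm thick, 76 mm wide, with a notch open at the top. Point: mid-thickness, on the notch floor, 85 mm above the dresser. Notch 16 mm wide with straight sides for 28 mm, then flaring to about 50 mm at the plate's top, 47 mm above the point. +x square to the plate: ball on the +x side, pull the handle along -x; +z up.
- tray: Black plastic wallet tray, fixed, 300 (x) by 250 (y) mm, rim 22 mm above the dresser top, floor 5 mm thick. Origin: centre of its underside. Stick, torch and brush lie in it side by side about 85 mm apart, in any order, nearly along its y axis, the stick's ball towards its -y side.
- torch_mid (a point): A pocket torch in the tray, 136 mm long, up to 34 mm wide and high, aluminium with a dark square head; the point is about its middle. Leave it.
- brush_mid (a point): A wooden clothes brush in the tray, 150 x 34 x 34 mm; the point is its middle. Leave it.
- dish_mid (a point): A white ceramic key dish, 110 mm across, 30 mm high; the point is its middle. Leave it.
- dome_mid (a point): A glass paperweight dome, 72 mm across, 45 mm high; the point is its middle. Leave it.
There are look-alikes about, which are no part of the job. What is shaped like the part that bears stick_grip but orange or purple is not meant. Leave any turquoise look-alike of the part that bears notch alone.

How it is judged:
By the outcome, as a careful person would: the job done as asked, in the order asked, and still so for the second after the job is handed in, while the arm keeps its last pose, push and grip.
It also fails if it takes over 48 s, if anything falls off the work surface, if the arm or the gripper's body presses on something with over 40 N, if the wrist force passes 120 N, or if a joint passes its speed limit or range.

## Working session

There is one attempt and no reset: what is moved stays moved. The work goes in short steps, Python scripts to look and compute and a tool call to move; the robot and the scene stay as the last step left them, time stands still between calls to the robot, and variables do not carry over. Pictures are saved under pics/ and viewed, and the job is handed in when it is done.

Besides the shell and the picture viewer there is one more tool, called after ">>>" as name([rows], argument=value, ...), one row to a line, values as JSON. jog_arm: Moves the arm, as the interface text tells. Its arguments: {"type":"object","properties":{"motion":{"type":"array","items":{"type":"array","items":{"type":"array","items":{"type":"number"}}}},"newtons":{"type":"number"}},"required":["motion"]}

```bash
mkdir -p pics; cat > h.py <<'E'
import numpy as np,cv2
from station import arm,optics
def save(n,f):
    im=optics.grab_frame(n); cv2.imwrite(f'pics/{f}.png',im[:,:,::-1]); return im
def ray(n,u,v,pose=None):
    m=optics.camera_model(n); d=np.linalg.inv(m['mtx'])@np.array([u,v,1.])
    if 'R' in m:
        R,t=np.array(m['R']),np.array(m['t']); return -R.T@t,R.T@d
    M=np.array(m['mount']); p,Rt=pose
    return p+Rt@M[:3,3], Rt@M[:3,:3]@d
def plane(n,u,v,z,pose=None):
    o,d=ray(n,u,v,pose); return o+d*(z-o[2])/d[2]
def proj(n,X,pose=None):
    m=optics.camera_model(n); X=np.asarray(X,float)
    if 'R' in m: c=np.array(m['R'])@X+np.array(m['t'])
    else:
        M=np.array(m['mount']); p,Rt=pose; c=M[:3,:3].T@(Rt.T@(X-p)-M[:3,3])
    q=np.array(m['mtx'])@c; return q[:2]/q[2]
def tri(a,b):
    (o1,d1),(o2,d2)=a,b
    A=np.stack([d1,-d2],1); s=np.linalg.lstsq(A,o2-o1,rcond=None)[0]
    p,q=o1+s[0]*d1,o2+s[1]*d2; return (p+q)/2,np.linalg.norm(p-q)
from scipy.spatial.transform import Rotation as Ro
def pose(s=None):
    s=s or arm.get_state(); return np.array(s['eef_pos']),Ro.from_euler('xyz',s['ee_rot']).as_matrix()
E
python3 - <<'E'
from h import *
s=arm.get_state();print(s)
for n in('scene','side','wrist'): save(n,n+'0')
for n in('scene','side','wrist'): print(optics.camera_model(n))
E
```

```text
{'t': 0.0, 'q': array([ 1.55906384e+00,  3.59389797e-01,  1.10625210e-02, -3.39433987e-04,
       -1.22405802e+00, -2.88098169e-01]), 'qd': array([ 0.00069597,  0.00129708,  0.00074017, -0.00056799,  0.00074   ,
        0.0006963 ]), 'joint_efforts': array([-2.77938725e-04, -5.82710409e+01,  2.93062234e+01,  6.99726954e+00,
        6.94929447e-03, -1.57199293e-04]), 'eef_pos': array([0.19926101, 0.64446169, 0.24762428]), 'ee_rot': array([ 3.13997850e+00, -1.45579102e-04, -2.99946143e-01]), 'force': array([1.17543923, 0.0115441 , 0.02514192]), 'moment': array([ 0.02460188,  0.01985108, -0.03872099]), 'width': 0.08762381887881718}
{'mtx': array([[429.74625401,   0.        , 275.95434639],
       [  0.        , 429.74625401, 200.23745843],
       [  0.        ,   0.        ,   1.        ]]), 'R': array([[-0.54626188,  0.83751858,  0.01267229],
       [ 0.66790796,  0.44466535, -0.59680121],
       [-0.50546703, -0.31754582, -0.80228906]]), 't': array([ 0.20676417, -0.38793205,  1.37317173])}
{'mtx': array([[397.74269935,   0.        , 275.80361546],
       [  0.        , 397.74269935, 205.19628556],
       [  0.        ,   0.        ,   1.        ]]), 'R': array([[-0.94195305, -0.33574115, -0.00152587],
       [-0.25273477,  0.71204805, -0.65506695],
       [ 0.22101942, -0.61665668, -0.75556929]]), 't': array([0.59364758, 0.09406078, 0.86027934])}
{'mtx': array([[358.35012583,   0.        , 283.58529011],
       [  0.        , 358.35012583, 213.56141028],
       [  0.        ,   0.        ,   1.        ]]), 'mount': array([[ 4.38147534e-04, -9.63856407e-01, -2.66421912e-01,
         7.20999279e-02],
       [ 9.99999818e-01,  5.32903338e-04, -2.83365737e-04,
         9.71159256e-04],
       [ 4.15101007e-04, -2.66421740e-01,  9.63856465e-01,
        -1.36635031e-01],
       [ 0.00000000e+00,  0.00000000e+00,  0.00000000e+00,
         1.00000000e+00]])}
```

View pics/scene0.png

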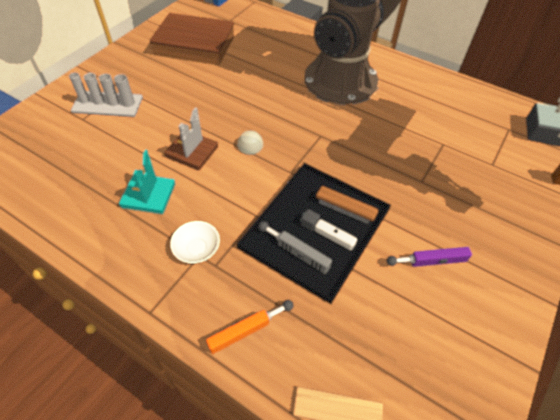

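View pics/side0.png

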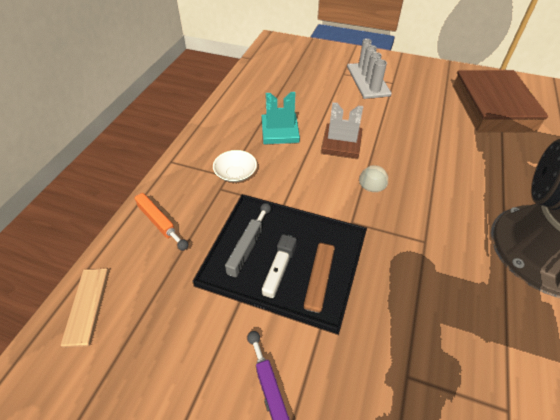

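View pics/wrist0.png

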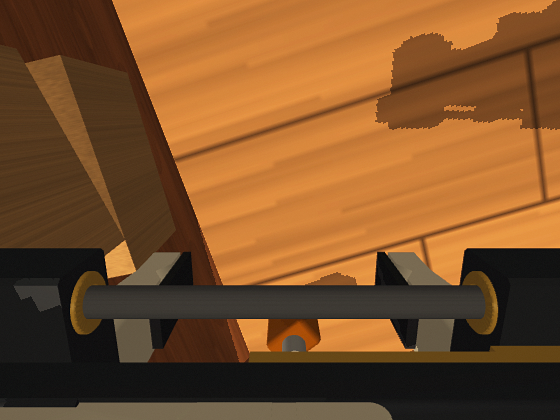

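```bash
python3 - <<'E'
from h import *
for n in('scene','side'): print(n,proj(n,[.199,.645,.249]),proj(n,[0,0,0]),proj(n,[.5,0,0]))
print('wrist fingertip view',[plane('wrist',u,v,0,pose())for u,v in((280,100),(290,345))])
for nm,(u,v),(a,b) in (('ball',(264,228),(265,209)),('handle',(305,252),(244,248)),('notch',(187,140),(346,122)),('tealnotch',(146,180),(280,115)),('orangeball',(288,305),(183,245)),('dome',(250,142),(374,180)),('dish',(195,242),(235,166)),('torch',(330,230),(279,266)),('brush',(347,204),(320,277))):
  p,e=tri(ray('scene',u,v),ray('side',a,b)); print(nm,p.round(3),round(e,4))
b=cv2.resize(cv2.imread('pics/scene0.png')[90:310,60:400],None,fx=2.3,fy=2.3,interpolation=2);cv2.imwrite('pics/sc.png',b)
b=cv2.resize(cv2.imread('pics/side0.png')[80:340,180:400],None,fx=2.3,fy=2.3,interpolation=2);cv2.imwrite('pics/si.png',b)
E
```

```text
scene [593.51867866 142.40334138] [340.66302501  78.83068835] [250.49924369 179.53406558]
side [512.24654388 629.8530942 ] [550.27143286 248.6844734 ] [326.06326494 191.95992409]
wrist fingertip view [array([0.28263421, 0.62147526, 0.        ]), array([0.00257151, 0.69578704, 0.        ])]
ball [0.615 0.119 0.021] 0.0036
handle [0.618 0.234 0.021] 0.0011
notch [ 0.51  -0.199  0.055] 0.0195
tealnotch [ 0.681 -0.178  0.061] 0.0013
orangeball [0.745 0.268 0.018] 0.0014
dome [ 0.397 -0.074  0.008] 0.0024
dish [0.735 0.012 0.022] 0.0008
torch [0.535 0.252 0.021] 0.0027
brush [0.449 0.251 0.026] 0.0023
```

View pics/sc.png

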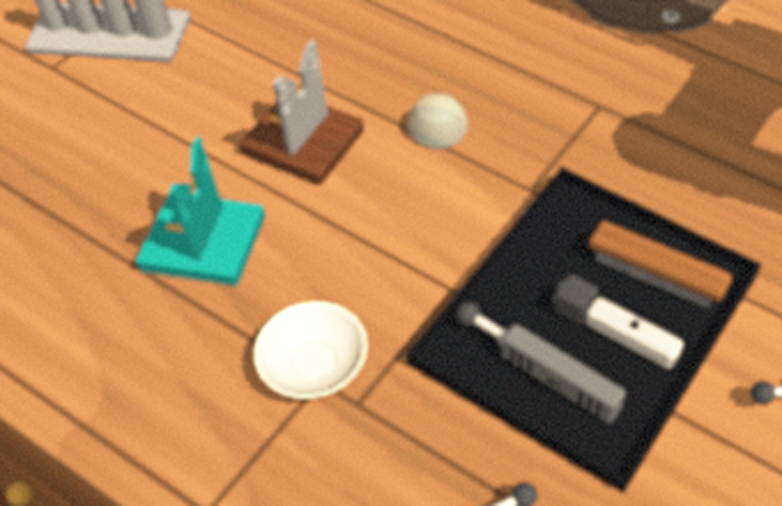

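View pics/si.png

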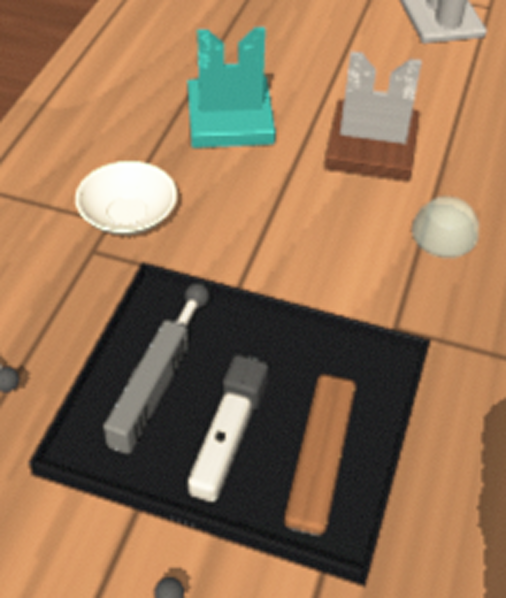

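>>> jog_arm([
  [[0.516,0.253,0,0,0,72.8,0.0876],[0.516,0.253,0,0,0,72.8,0.0876],[0.516,0.253,0,0,0,72.8,0.0876],[0.516,0.253,0,0,0,72.8,0.0876],[0.516,0.253,0,0,0,72.8,0.0876],[0.516,0.253,0,0,0,72.8,0.0876],[0.516,0.253,0,0,0,72.8,0.0876],[0.516,0.253,0,0,0,72.8,0.0876]],
])

```text
t: 0.95
eef_pos: [0.4914, 0.3687, 0.2483]
ee_rot: [3.141, -0.001, -1.506]
force: [1.6, 1.8, 0.6]
width: 0.0878
```

```bash
cat >> h.py <<'E'
def togo(X,yaw):
    """shift/turn in tool axes to reach TCP at X, pointing down with given yaw"""
    s=arm.get_state();p,R=pose(s)
    Rt=Ro.from_euler('xyz',[np.pi,0,yaw]).as_matrix()
    print('t',round(s['t'],2),'p',p.round(4),'rot',np.round(s['ee_rot'],4),'q',s['q'].round(2),'F',s['force'].round(1),'w',round(s['width'],4))
    print('shift',(R.T@(np.array(X)-p)).round(4),'turn',np.degrees(Ro.from_matrix(R.T@Rt).as_rotvec()).round(2))
E
python3 -c "
from h import *
togo([.617,.25,.25],-np.pi/2)"
```

```text
t 0.95 p [0.4914 0.3687 0.2483] rot [ 3.1412e+00 -1.2000e-03 -1.5057e+00] q [ 0.96  0.26 -0.13  0.   -1.18 -0.9 ] F [1.6 1.8 0.6] w 0.0878
shift [ 0.1266 -0.1176 -0.0016] turn [ 0.02 -0.07  3.73]
```

>>> jog_arm([
  [[0.1266,-0.1176,0,0,0,3.7,0.0876],[0.1266,-0.1176,0,0,0,3.7,0.0876],[0.1266,-0.1176,0,0,0,3.7,0.0876],[0.1266,-0.1176,0,0,0,3.7,0.0876],[0.1266,-0.1176,0,0,0,3.7,0.0876],[0.1266,-0.1176,0,0,0,3.7,0.0876]],
])

```text
t: 1.55
eef_pos: [0.6171, 0.2493, 0.2478]
ee_rot: [3.14, -0.002, -1.572]
force: [-1.0, -0.0, 0.4]
width: 0.0877
```

```bash
python3 -c "
from h import *
togo([.617,.25,.25],-np.pi/2)
save('wrist','w1')"
```

```text
t 1.55 p [0.6171 0.2493 0.2478] rot [ 3.1403e+00 -1.6000e-03 -1.5721e+00] q [ 0.68  0.34 -0.01  0.   -1.22 -0.68] F [-1.  -0.   0.4] w 0.0877
shift [-0.0007  0.0001 -0.0022] turn [ 0.07 -0.09 -0.07]
```

View pics/w1.png

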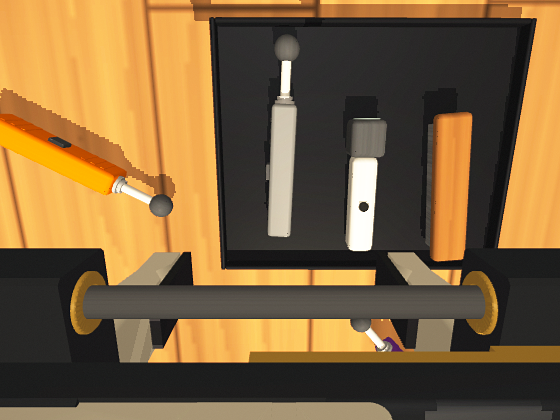

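```bash
cat > meas.py <<'E'
from h import *
im=cv2.imread('pics/w1.png');P=pose()
hsv=cv2.cvtColor(im,cv2.COLOR_BGR2HSV)
m=((hsv[:,:,1]<60)&(hsv[:,:,2]>110)).astype(np.uint8); m[:,320:]=0;m[:,:225]=0;m[:102]=0;m[242:]=0
m=cv2.morphologyEx(m,cv2.MORPH_OPEN,np.ones((9,9),np.uint8))
c=max(cv2.findContours(m,0,2)[0],key=cv2.contourArea);r=cv2.minAreaRect(c);b=cv2.boxPoints(r);print(r)
for p in b: print(p.round(1),plane('wrist',*p,.041,P).round(4))
print('centre top',plane('wrist',*r[0],.041,P).round(4))
for v in (110,140,170,200,230):
    x=np.where(m[v])[0]; a,d=plane('wrist',x[0],v,.041,P),plane('wrist',x[-1],v,.041,P);print(v,a.round(4),d.round(4))
m=((hsv[:,:,2]>55)).astype(np.uint8);m[:,:265]=0;m[:,310:]=0;m[62:]=0;m[:30]=0
c=max(cv2.findContours(m,0,2)[0],key=cv2.contourArea);(u,v),rr=cv2.minEnclosingCircle(c);print(u,v,rr,plane('wrist',u,v,.025,P))
print('button',plane('wrist',268,172,.026,P))
E
python3 meas.py
```

```text
((281.5474853515625, 170.3964080810547), (24.335899353027344, 131.585693359375), 2.009553909301758)
[267.1 235.7] [0.6334 0.2955 0.041 ]
[271.7 104.2] [0.6277 0.1681 0.041 ]
[296.  105.1] [0.6054 0.1688 0.041 ]
[291.4 236.6] [0.6088 0.2964 0.041 ]
centre top [0.6187 0.2291 0.041 ]
110 [0.6274 0.1732 0.041 ] [0.6062 0.1732 0.041 ]
140 [0.6286 0.2003 0.041 ] [0.6069 0.2003 0.041 ]
170 [0.6298 0.2287 0.041 ] [0.6077 0.2287 0.041 ]
200 [0.6311 0.2584 0.041 ] [0.6094 0.2583 0.041 ]
230 [0.6324 0.2894 0.041 ] [0.6102 0.2894 0.041 ]
286.5 48.19230651855469 13.938788414001465 [0.61411321 0.11814689 0.025     ]
button [0.63243562 0.23297017 0.026     ]
```

```bash
python3 -c "
from h import *
togo([.6183,.232,.075],-1.607)
togo([.6183,.232,.032],-1.607)"
```

```text
t 1.6 p [0.6167 0.25   0.248 ] rot [ 3.1406e+00 -1.4000e-03 -1.5708e+00] q [ 0.68  0.34 -0.01  0.   -1.22 -0.68] F [-0.2  0.1 -0.4] w 0.0873
shift [ 0.0178 -0.0018  0.173 ] turn [ 0.05 -0.08  2.08]
t 1.6 p [0.6167 0.25   0.248 ] rot [ 3.1406e+00 -1.4000e-03 -1.5708e+00] q [ 0.68  0.34 -0.01  0.   -1.22 -0.68] F [-0.2  0.1 -0.4] w 0.0873
shift [ 0.0177 -0.0018  0.216 ] turn [ 0.05 -0.08  2.08]
```

>>> jog_arm([
  [[0.018,-0.0017,0.04,0,0,2.1,0.05],[0.018,-0.0017,0.08,0,0,2.1,0.05],[0.018,-0.0017,0.11,0,0,2.1,0.05],[0.018,-0.0017,0.14,0,0,2.1,0.05],[0.018,-0.0017,0.15,0,0,2.1,0.05],[0.018,-0.0017,0.15,0,0,2.1,0.05]],
], newtons=35)

```text
t: 2.2
eef_pos: [0.6171, 0.2323, 0.0969]
ee_rot: [3.138, -0.003, -1.606]
force: [0.2, 0.4, 0.5]
width: 0.0508
```

```bash
python3 -c "
from h import *
togo([.6183,.232,.032],-1.607)
save('wrist','w2');save('side','s2')"
```

```text
t 2.2 p [0.6171 0.2323 0.0969] rot [ 3.1385e+00 -3.1000e-03 -1.6061e+00] q [ 0.66  0.46 -0.2   0.   -0.91 -0.69] F [0.2 0.4 0.5] w 0.0508
shift [ 0.     -0.0014  0.0649] turn [ 0.18 -0.18  0.05]
```

View pics/w2.png

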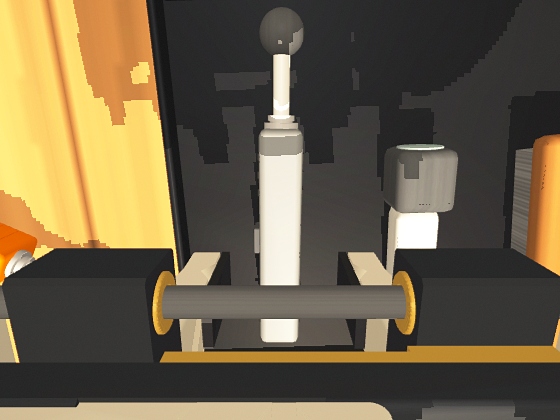

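View pics/s2.png

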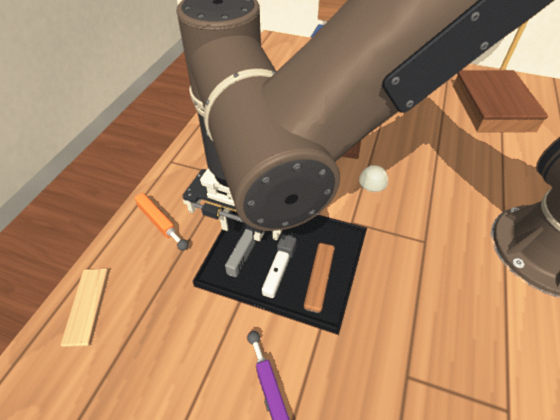

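>>> jog_arm([
  [[0,-0.001,0.03,0,0,0,0.05],[0,-0.001,0.055,0,0,0,0.05],[0,-0.001,0.064,0,0,0,0.05],[0,-0.001,0.064,0,0,0,0.05]],
])

```text
t: 2.7
eef_pos: [0.6198, 0.2328, 0.0357]
ee_rot: [-3.141, -0.001, -1.606]
force: [0.3, -0.3, 0.1]
width: 0.0502
```

```bash
python3 -c "
from h import *
P=pose();print(plane('wrist',281,31,.025,(np.array([.6171,.2323,.0969]),P[1])))
togo([.6183,.232,.032],-1.607)"
```

```text
[0.61452324 0.11689373 0.025     ]
t 2.7 p [0.6198 0.2328 0.0357] rot [-3.1412e+00 -1.2000e-03 -1.6059e+00] q [ 0.65  0.53 -0.25  0.   -0.79 -0.69] F [ 0.3 -0.3  0.1] w 0.0502
shift [0.0009 0.0015 0.0037] turn [-0.02 -0.07  0.06]
```

>>> jog_arm([
  [[0.001,0.001,0.003,0,0,0,0.05],[0.001,0.001,0.003,0,0,0,0.03],[0.001,0.001,0.003,0,0,0,0.01],[0.001,0.001,0.003,0,0,0,0.01],[0.001,0.001,0.003,0,0,0,0.01],[0.001,0.001,0.003,0,0,0,0.01],[0.001,0.001,0.003,0,0,0,0.01],[0.001,0.001,0.003,0,0,0,0.01]],
], newtons=35)

```text
t: 3.5
eef_pos: [0.6189, 0.2321, 0.0335]
ee_rot: [-3.141, -0.001, -1.606]
force: [-3.0, 0.8, 5.6]
width: 0.0239
```

```bash
python3 -c "
from h import *
togo([.6183,.232,.032],-1.607)
save('wrist','w3')"
```

```text
t 3.5 p [0.6189 0.2321 0.0335] rot [-3.1408e+00 -8.0000e-04 -1.6057e+00] q [ 0.65  0.53 -0.26  0.   -0.78 -0.69] F [-3.   0.8  5.6] w 0.0239
shift [0.0001 0.0006 0.0015] turn [-0.05 -0.04  0.07]
```

View pics/w3.png

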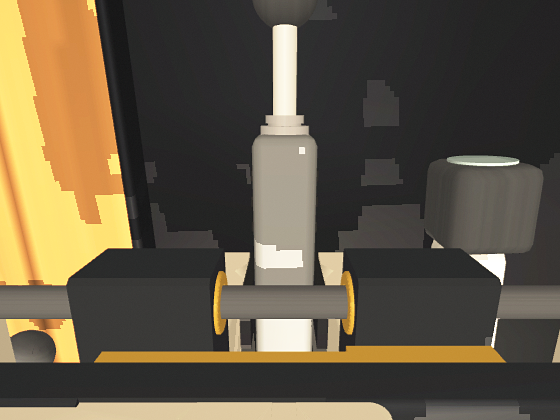

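>>> jog_arm([
  [[0,0,-0.01,0,0,0,0.01],[0,0,-0.03,0,0,0,0.01],[0,0,-0.06,0,0,0,0.01],[0,0,-0.1,0,0,0,0.01],[0,0,-0.14,0,0,0,0.01],[0,0,-0.18,0,0,0,0.01],[0,0,-0.22,0,0,0,0.01],[0,0,-0.23,0,0,0,0.01]],
])

```text
t: 4.35
eef_pos: [0.6203, 0.2328, 0.2699]
ee_rot: [-3.134, 0.003, -1.605]
force: [-0.4, 0.3, -0.6]
width: 0.024
```

```bash
python3 -c "
from h import *
togo([.58,-.09,.27],-1.571)
save('wrist','w4')"
```

```text
t 4.35 p [0.6203 0.2328 0.2699] rot [-3.1335e+00  3.1000e-03 -1.6052e+00] q [ 0.65  0.32  0.01  0.   -1.25 -0.69] F [-0.4  0.3 -0.6] w 0.024
shift [ 0.324   0.0292 -0.0014] turn [-0.46  0.17 -1.96]
```

View pics/w4.png

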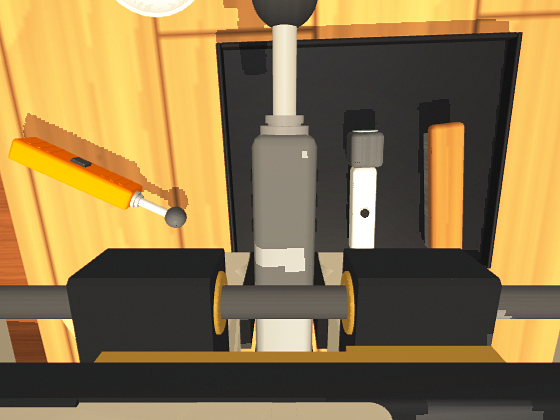

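>>> jog_arm([
  [[0.324,0.029,0,-0.3,0,-2,0.01],[0.324,0.029,0,-0.3,0,-2,0.01],[0.324,0.029,0,-0.3,0,-2,0.01],[0.324,0.029,0,-0.3,0,-2,0.01],[0.324,0.029,0,-0.3,0,-2,0.01],[0.324,0.029,0,-0.3,0,-2,0.01],[0.324,0.029,0,-0.3,0,-2,0.01],[0.324,0.029,0,-0.3,0,-2,0.01]],
])

```text
t: 5.2
eef_pos: [0.5783, -0.0932, 0.2666]
ee_rot: [3.141, 0.003, -1.574]
force: [-0.1, -0.5, -1.0]
width: 0.0237
```

>>> jog_arm([
  [[0,0,0,0,0,0,0.01],[0,0,0,0,0,0,0.01]],
])

```text
t: 5.4
eef_pos: [0.5777, -0.0929, 0.2656]
ee_rot: [3.139, 0.003, -1.575]
force: [-0.0, -0.2, -1.3]
width: 0.0238
```

```bash
python3 -c "
from h import *
togo([.58,-.09,.27],-1.571)
save('wrist','w5');save('scene','sc5');save('side','s5')"
```

```text
t 5.4 p [ 0.5777 -0.0929  0.2656] rot [ 3.1392e+00  2.8000e-03 -1.5746e+00] q [ 0.17  0.2  -0.16 -0.   -1.21 -0.18] F [-0.  -0.2 -1.3] w 0.0238
shift [-0.0029 -0.0022 -0.0044] turn [ 0.13  0.16 -0.21]
```

View pics/w5.png

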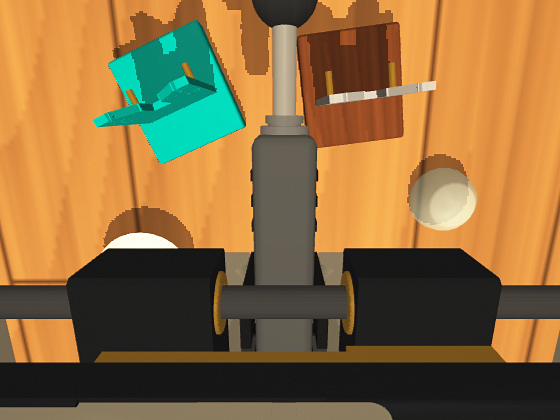

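View pics/s5.png

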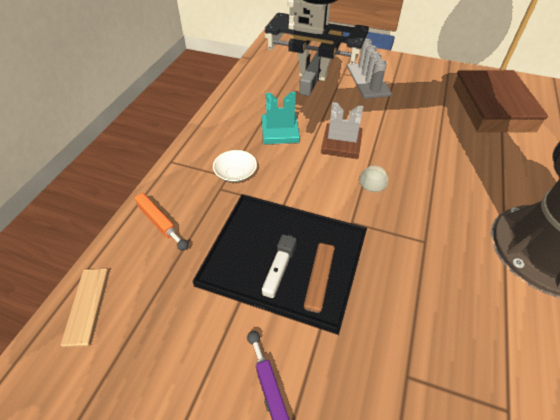

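```bash
python3 -c "
import cv2
a=cv2.imread('pics/w5.png')[10:170,290:450];b=cv2.imread('pics/scene0.png')[95:175,150:230];c=cv2.imread('pics/side0.png')[95:165,310:380]
import numpy as np
r=lambda x:cv2.resize(x,(390,390),interpolation=2)
cv2.imwrite('pics/z5.png',np.hstack([r(a),r(b)]));cv2.imwrite('pics/z5c.png',r(c))"
```

```text
(no output)
```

View pics/z5.png

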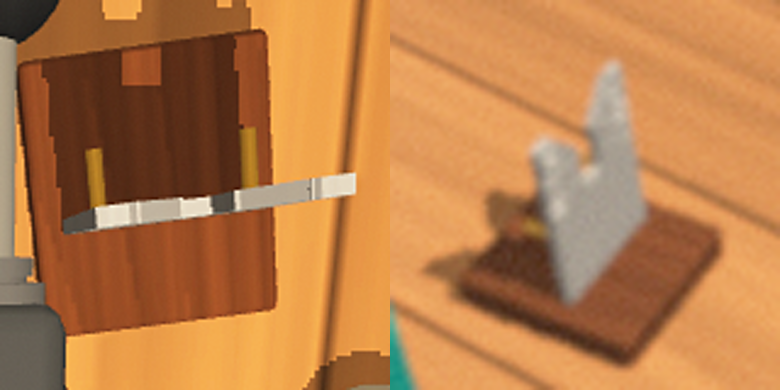

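View pics/z5c.png

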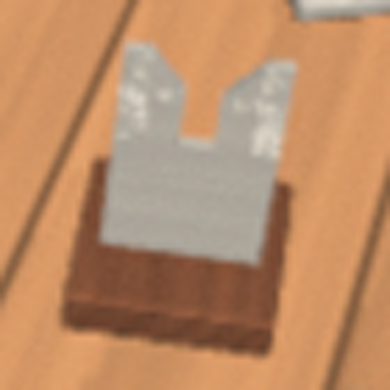

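```bash
python3 -c "
from h import *
P=pose()
k=390/160
def W(a,b,z): p=plane('wrist',290+a/k,10+b/k,z,P); print((a,b),p.round(4)); return p
print('foot top z.022')
c=[W(22,65,.022),W(266,32,.022),W(274,307,.022),W(62,333,.022)]
for i in range(4): print(np.linalg.norm(c[i]-c[(i+1)%4]).round(4))
print('centre',np.mean(c,0))
print('plate top z.132'); 
W(95,212,.132);W(95,230,.132);W(150,205,.132);W(310,182,.132);W(355,176,.132);W(355,192,.132)
print('notch floor z.085'); W(180,200,.085);W(212,197,.085)
print('plate base'); W(62,232,.022)
"

```

```text
foot top z.022
(22, 65) [ 0.5631 -0.2367  0.022 ]
(266, 32) [ 0.4671 -0.2484  0.022 ]
(274, 307) [ 0.4547 -0.1423  0.022 ]
(62, 333) [ 0.5449 -0.1316  0.022 ]
0.0967
0.1068
0.0908
0.1067
centre [ 0.50745425 -0.18976008  0.022     ]
plate top z.132
(95, 212) [ 0.5455 -0.1766  0.132 ]
(95, 230) [ 0.5453 -0.1715  0.132 ]
(150, 205) [ 0.5294 -0.1786  0.132 ]
(310, 182) [ 0.4829 -0.1848  0.132 ]
(355, 176) [ 0.47   -0.1865  0.132 ]
(355, 192) [ 0.4695 -0.182   0.132 ]
notch floor z.085
(180, 200) [ 0.5107 -0.1824  0.085 ]
(212, 197) [ 0.4997 -0.1834  0.085 ]
plate base
(62, 232) [ 0.5458 -0.1732  0.022 ]
```

```bash
python3 -c "
from h import *
togo([.4961,-.0933,.18],-1.4384)"
```

```text
t 5.55 p [ 0.5783 -0.0923  0.2662] rot [ 3.1405e+00  2.7000e-03 -1.5733e+00] q [ 0.17  0.2  -0.16 -0.   -1.21 -0.17] F [-0.   0.6 -1.8] w 0.0235
shift [0.0015 0.0821 0.0863] turn [ 0.05  0.16 -7.73]
```

>>> jog_arm([
  [[0.0,0.04,0.02,0,0.1,-4,0.01],[0.0012,0.082,0.05,0,0.1,-7.7,0.01],[0.0012,0.082,0.086,0,0.1,-7.7,0.01],[0.0012,0.082,0.086,0,0.1,-7.7,0.01],[0.0012,0.082,0.086,0,0.1,-7.7,0.01]],
])

```text
t: 6.05
eef_pos: [0.4972, -0.0926, 0.1812]
ee_rot: [3.141, 0.0, -1.438]
force: [0.5, 0.5, -0.4]
width: 0.0242
```

```bash
python3 -c "
from h import *
togo([.4961,-.0933,.18],-1.4384)
for n in('wrist','side','scene'):save(n,n+'6')"
```

```text
t 6.05 p [ 0.4972 -0.0926  0.1812] rot [ 3.1408e+00  3.0000e-04 -1.4376e+00] q [ 0.2   0.14 -0.45 -0.   -0.98 -0.07] F [ 0.5  0.5 -0.4] w 0.0242
shift [0.0005 0.0012 0.0012] turn [0.05 0.02 0.05]
```

View pics/wrist6.png

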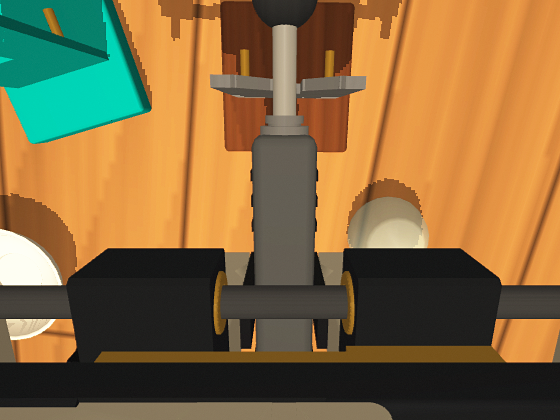

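View pics/side6.png

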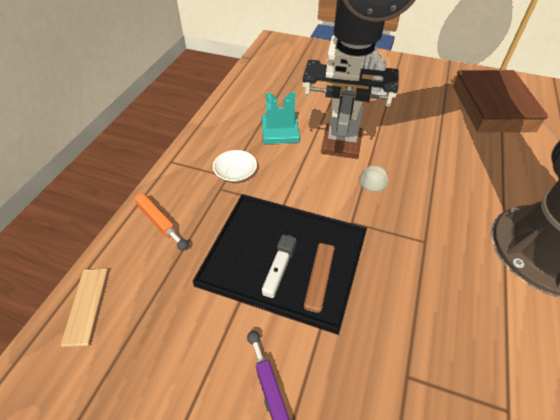

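View pics/scene6.png

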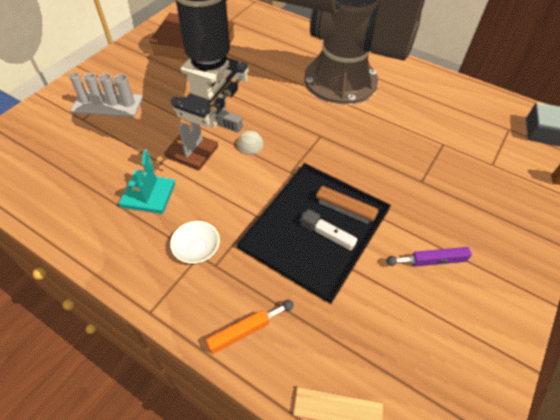

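```bash
python3 -c "
import cv2
a=cv2.imread('pics/wrist6.png')[50:120,200:380]
cv2.imwrite('pics/z6.png',cv2.resize(a,None,fx=4.4,fy=4.4,interpolation=2))"
```

```text
(no output)
```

View pics/z6.png

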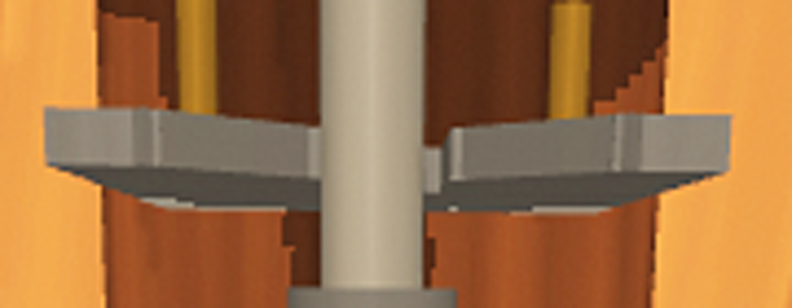

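```bash
python3 -c "
from h import *
P=pose();R=P[1]
for z,u,v in((.132,288,81.5),(.085,298.5,50+168/4.4)):
  p=plane('wrist',u,v,z,P); print(p, R.T@(p-P[0]))
togo([.4961,-.0933,.18],-1.4384)"
```

```text
[ 0.5076938  -0.18052101  0.132     ] [0.08835457 0.00229006 0.04996478]
[ 0.50088316 -0.18138303  0.085     ] [0.08834383 0.00924462 0.09695161]
t 6.2 p [ 0.4982 -0.0927  0.182 ] rot [-3.1397e+00  7.0000e-04 -1.4383e+00] q [ 0.2   0.14 -0.45 -0.   -0.98 -0.07] F [ 0.5 -0.6 -0.9] w 0.0235
shift [0.0003 0.0022 0.002 ] turn [-0.11  0.04  0.  ]
```

>>> jog_arm([
  [[0,0.0018,0,0,0,0.4,0.01],[0,0.0018,0.02,0,0,0.4,0.01],[0,0.0018,0.035,0,0,0.4,0.01],[0,0.0018,0.045,0,0,0.4,0.01],[0,0.0018,0.05,0,0,0.4,0.01],[0,0.0018,0.05,0,0,0.4,0.01]],
])

```text
t: 6.8
eef_pos: [0.4966, -0.0929, 0.1318]
ee_rot: [-3.14, 0.001, -1.445]
force: [-0.0, 0.1, -1.2]
width: 0.0237
```

```bash
python3 -c "
from h import *
togo([.4961,-.0933,.10],-1.4454)
for n in('wrist','side','scene'):a=save(n,n+'7')
import cv2
a=cv2.imread('pics/wrist7.png')[0:150,160:420]
cv2.imwrite('pics/z7.png',cv2.resize(a,None,fx=3,fy=3,interpolation=2))"
```

```text
t 6.8 p [ 0.4966 -0.0929  0.1318] rot [-3.1403e+00  6.0000e-04 -1.4454e+00] q [ 0.2   0.19 -0.52 -0.   -0.86 -0.08] F [-0.   0.1 -1.2] w 0.0237
shift [0.0003 0.0005 0.0318] turn [-0.07  0.03 -0.  ]
```

View pics/z7.png

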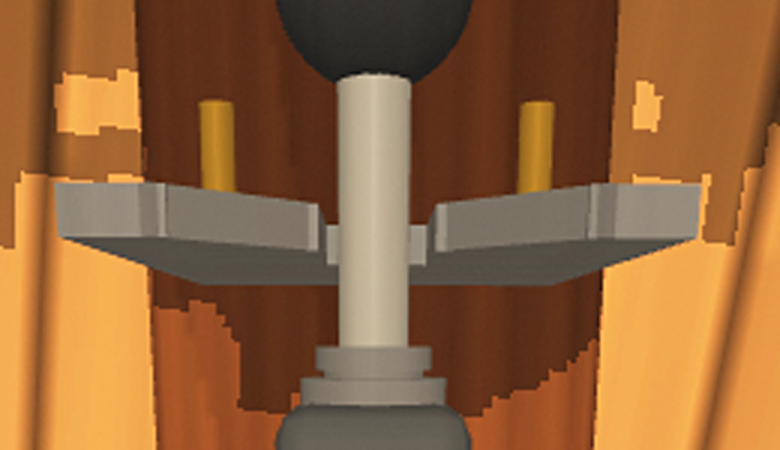

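>>> jog_arm([
  [[0,0.0003,0.01,0,0,0,0.01],[0,0.0003,0.018,0,0,0,0.01],[0,0.0003,0.024,0,0,0,0.01],[0,0.0003,0.028,0,0,0,0.01],[0,0.0003,0.031,0,0,0,0.01],[0,0.0003,0.031,0,0,0,0.01]],
])

```text
t: 7.55
eef_pos: [0.4966, -0.0929, 0.1012]
ee_rot: [-3.139, 0.001, -1.445]
force: [-0.5, -0.1, -2.2]
width: 0.0238
```

```bash
python3 -c "
from h import *
togo([.4961,-.0933,.10],-1.4454)
for n in('wrist','side','scene'):a=save(n,n+'8')
import cv2
a=cv2.imread('pics/wrist8.png')[0:150,160:420]
cv2.imwrite('pics/z8.png',cv2.resize(a,None,fx=3,fy=3,interpolation=2))
a=cv2.imread('pics/scene8.png')[80:200,140:300]
cv2.imwrite('pics/y8.png',cv2.resize(a,None,fx=4,fy=4,interpolation=2))"
```

```text
t 7.55 p [ 0.4966 -0.0929  0.1012] rot [-3.1394e+00  6.0000e-04 -1.4452e+00] q [ 0.2   0.23 -0.55 -0.   -0.79 -0.08] F [-0.5 -0.1 -2.2] w 0.0238
shift [0.0003 0.0006 0.0012] turn [-0.12  0.03  0.01]
```

View pics/z8.png

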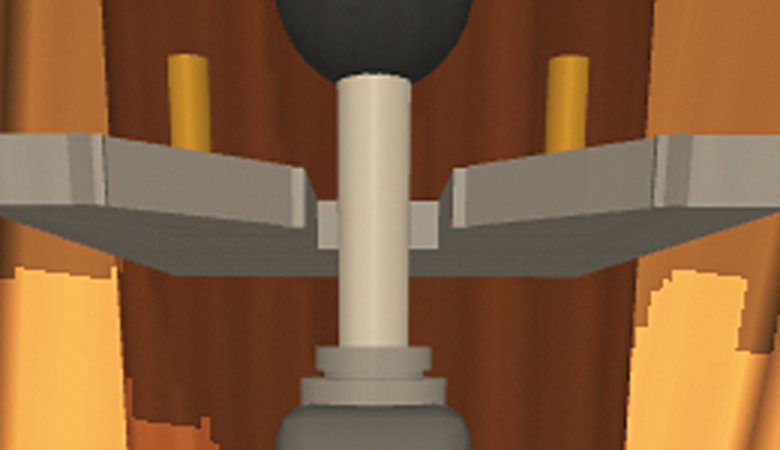

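View pics/y8.png

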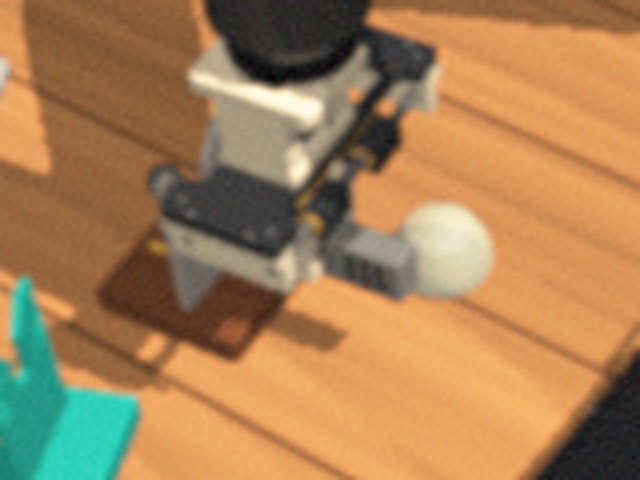

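>>> jog_arm([
  [[-0.008,0,0,0,0,0,0.01],[-0.016,0,0,0,0,0,0.01],[-0.024,0,0,0,0,0,0.01],[-0.032,0,0,0,0,0,0.01],[-0.04,0,0,0,0,0,0.01],[-0.045,0,0,0,0,0,0.01],[-0.05,0,0,0,0,0,0.01]],
])

```text
t: 8.4
eef_pos: [0.4907, -0.0427, 0.102]
ee_rot: [-3.138, 0.001, -1.445]
force: [-0.8, -1.9, -0.7]
width: 0.024
```

```bash
python3 -c "
from h import *
togo([.4961,-.0933,.10],-1.4454)
a=save('wrist','w9')"
```

```text
t 8.4 p [ 0.4907 -0.0427  0.102 ] rot [-3.1383e+00  5.0000e-04 -1.4447e+00] q [ 0.31  0.21 -0.58  0.   -0.78 -0.19] F [-0.8 -1.9 -0.7] w 0.024
shift [0.0509 0.001  0.0019] turn [-0.19  0.03  0.04]
```

View pics/w9.png

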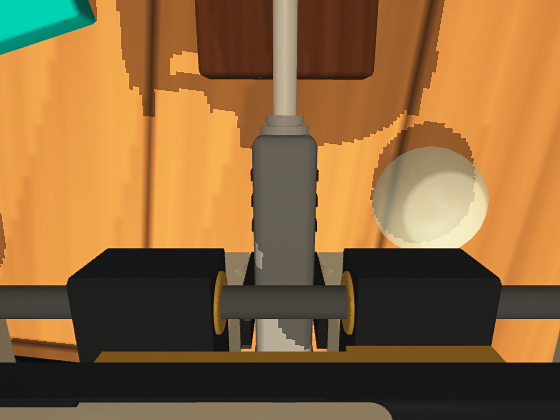

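>>> jog_arm([
  [[-0.008,0,0,0,0,0,0.01],[-0.016,0,0,0,0,0,0.01],[-0.024,0,0,0,0,0,0.01],[-0.031,0,0,0,0,0,0.01],[-0.038,0,0,0,0,0,0.01],[-0.044,0,0,0,0,0,0.01],[-0.05,0,0,0,0,0,0.01]],
])

```text
t: 9.15
eef_pos: [0.4842, 0.0077, 0.102]
ee_rot: [-3.138, 0.001, -1.445]
force: [-1.5, -3.9, -1.7]
width: 0.0234
```

>>> jog_arm([
  [[-0.003,0,0,0,0,0,0.01],[-0.005,0,0,0,0,0,0.01],[-0.006,0,0,0,0,0,0.01]],
])

```text
t: 9.45
eef_pos: [0.4834, 0.0139, 0.102]
ee_rot: [-3.139, 0.001, -1.445]
force: [-1.1, -4.7, -0.7]
width: 0.0233
```

```bash
python3 -c "
from h import *
togo([.4961,-.0933,.10],-1.4454)
a=save('wrist','w10');a=save('scene','sc10');a=save('side','si10')"
```

```text
t 9.45 p [0.4834 0.0139 0.102 ] rot [-3.1385e+00  6.0000e-04 -1.4447e+00] q [ 0.44  0.2  -0.6   0.   -0.77 -0.31] F [-1.1 -4.7 -0.7] w 0.0233
shift [0.1079 0.0009 0.0019] turn [-0.17  0.04  0.04]
```

View pics/w10.png

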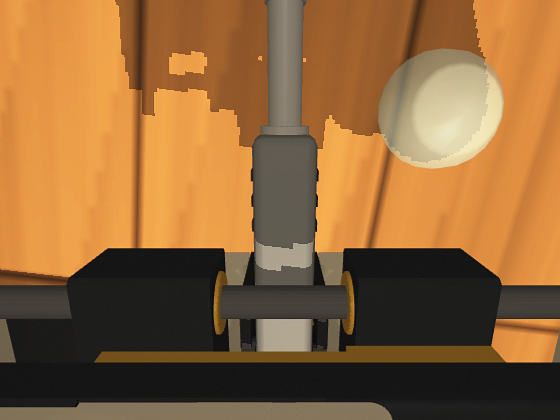

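View pics/sc10.png

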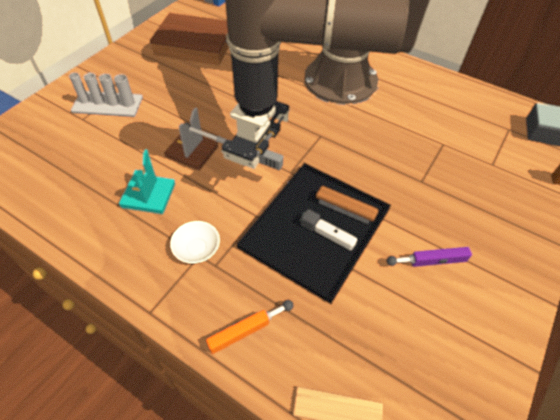

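Middle tube is sliding (≈4–5 N). Continue gently to the stop.

>>> jog_arm([
  [[-0.001,0,0,0,0,0,0.01],[-0.002,0,0,0,0,0,0.01],[-0.003,0,0,0,0,0,0.01]],
])

```text
t: 9.9
eef_pos: [0.4831, 0.0167, 0.102]
ee_rot: [-3.138, 0.001, -1.445]
force: [0.5, -4.2, -2.2]
width: 0.024
```

>>> jog_arm([
  [[-0.001,0,0,0,0,0,0.01],[-0.002,0,0,0,0,0,0.01]],
])

```text
t: 10.1
eef_pos: [0.4829, 0.0188, 0.102]
ee_rot: [-3.138, 0.001, -1.445]
force: [-0.2, -3.7, -0.8]
width: 0.0235
```

>>> jog_arm([
  [[-0.001,0,0,0,0,0,0.01],[-0.002,0,0,0,0,0,0.01]],
])

```text
t: 10.3
eef_pos: [0.4826, 0.0208, 0.102]
ee_rot: [-3.138, 0.001, -1.445]
force: [-0.2, -3.9, -1.6]
width: 0.0242
```

>>> jog_arm([
  [[-0.001,0,0,0,0,0,0.01],[-0.002,0,0,0,0,0,0.01]],
])

```text
t: 10.5
eef_pos: [0.4821, 0.0223, 0.1019]
ee_rot: [-3.139, -0.0, -1.445]
force: [0.5, -11.3, -2.0]
width: 0.0239
```

>>> jog_arm([
  [[-0.001,0,0,0,0,0,0.01],[-0.001,0,0,0,0,0,0.01]],
])

```text
t: 10.7
eef_pos: [0.4816, 0.0224, 0.1018]
ee_rot: [-3.14, -0.002, -1.444]
force: [0.9, -10.5, -2.7]
width: 0.0235
```

```bash
python3 -c "
from h import *
togo([.4961,-.0933,.10],-1.4454)
a=save('wrist','w11');a=save('scene','sc11');a=save('side','si11')
a=cv2.imread('pics/scene11.png') if 0 else cv2.imread('pics/sc11.png')[80:200,140:340]
cv2.imwrite('pics/y11.png',cv2.resize(a,None,fx=4,fy=4,interpolation=2))"
```

```text
t 10.7 p [0.4816 0.0224 0.1018] rot [-3.1403e+00 -1.7000e-03 -1.4443e+00] q [ 0.46  0.2  -0.6   0.   -0.77 -0.33] F [  0.9 -10.5  -2.7] w 0.0235
shift [0.1166 0.0002 0.002 ] turn [-0.07 -0.1   0.06]
```

View pics/w11.png

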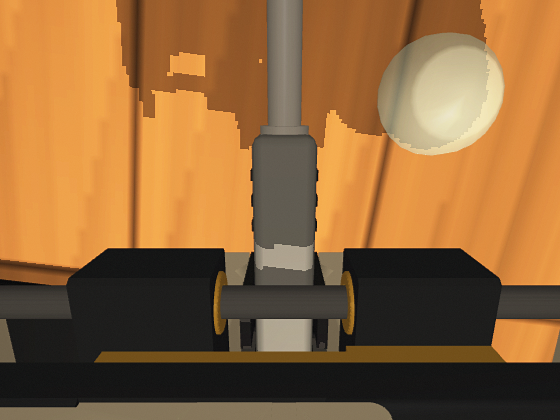

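View pics/y11.png

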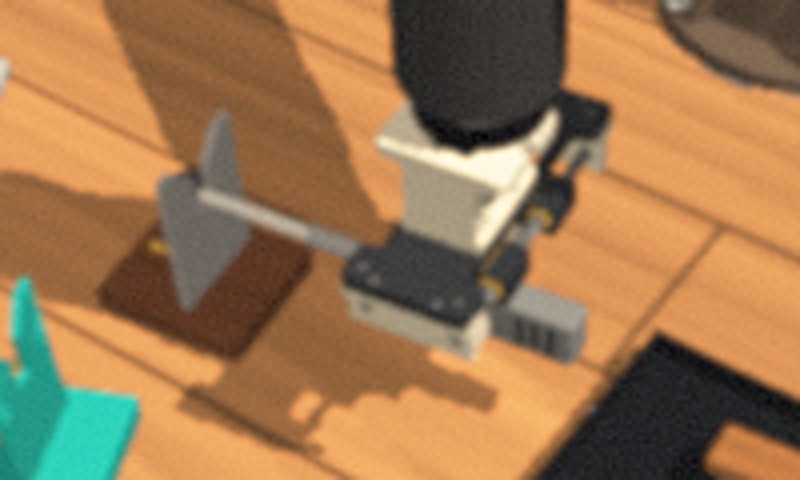

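>>> jog_arm([
  [[0.003,0,0,0,0,0,0.01],[0.006,0,0,0,0,0,0.01],[0.006,0,-0.005,0,0,0,0.01],[0.006,0,-0.015,0,0,0,0.01],[0.006,0,-0.028,0,0,0,0.01],[0.006,0,-0.042,0,0,0,0.01],[0.006,0,-0.06,0,0,0,0.01],[0.006,0,-0.08,0,0,0,0.01]],
])

```text
t: 11.65
eef_pos: [0.4822, 0.0168, 0.1833]
ee_rot: [-3.14, -0.001, -1.444]
force: [0.4, -0.3, -1.2]
width: 0.0235
```

>>> jog_arm([
  [[0,0,-0.02,0,0,0,0.01],[0,0,-0.04,0,0,0,0.01],[0,0,-0.06,0,0,0,0.01],[0,0,-0.07,0,0,0,0.01],[0,0,-0.08,0,0,0,0.01],[0,0,-0.08,0,0,0,0.01],[0,0,-0.08,0,0,0,0.01]],
])

```text
t: 12.35
eef_pos: [0.4818, 0.0169, 0.2627]
ee_rot: [-3.14, -0.001, -1.444]
force: [-0.4, 0.4, -2.4]
width: 0.0241
```

```bash
python3 -c "
from h import *
togo([.48,0.0164,.26],-1.4454)
a=save('wrist','w12');a=save('scene','sc12');a=save('side','si12')
"
```

```text
t 12.35 p [0.4818 0.0169 0.2627] rot [-3.1404e+00 -1.1000e-03 -1.4443e+00] q [ 0.45  0.03 -0.38  0.   -1.17 -0.32] F [-0.4  0.4 -2.4] w 0.0241
shift [0.0003 0.0018 0.0027] turn [-0.07 -0.06  0.06]
```

View pics/w12.png

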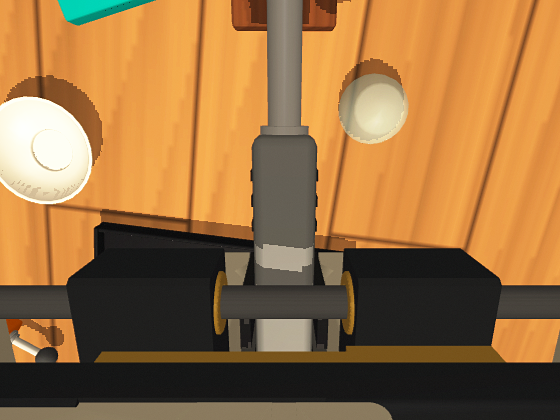

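View pics/sc12.png

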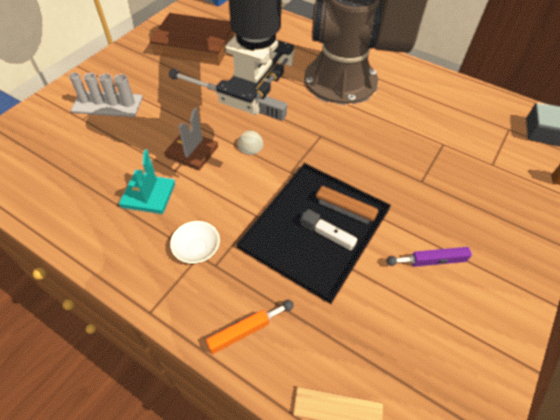

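View pics/si12.png

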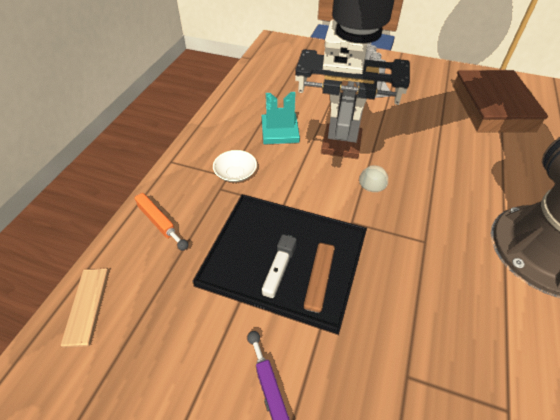

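```bash
python3 -c "
from h import *
p,R=pose()
for L in (.164,.204,.214):
  X=p+R@np.array([L,0,.008]); print(L,X.round(3),proj('scene',X).round(1))
a=cv2.imread('pics/sc12.png')[60:120,160:300]
cv2.imwrite('pics/y12.png',cv2.resize(a,None,fx=5,fy=5,interpolation=2))"
```

```text
0.164 [ 0.502 -0.146  0.255] [192.5  79.9]
0.204 [ 0.507 -0.186  0.255] [177.5  74.8]
0.214 [ 0.509 -0.196  0.255] [173.7  73.5]
```

View pics/y12.png

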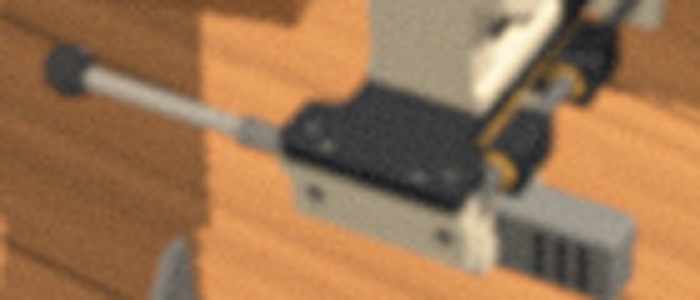

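>>> jog_arm([
  [[0,0,0,0,0,0,0.01],[0,0,0,0,0,0,0.01],[0,0,0,0,0,0,0.01],[0,0,0,0,0,0,0.01],[0,0,0,0,0,0,0.01]],
])

```text
t: 13.0
eef_pos: [0.4817, 0.0167, 0.2623]
ee_rot: [-3.141, -0.002, -1.444]
force: [-0.6, -0.1, -1.5]
width: 0.0237
```

```bash
python3 -c "
from h import *
s=arm.get_state();print(s['t'],s['qd'].round(3),s['eef_pos'],s['ee_rot'],s['width']);print(arm.job_done())"
```

```text
13.0 [ 0.001 -0.002 -0.    -0.001 -0.001  0.   ] [0.48168651 0.01674789 0.26233978] [-3.14138708e+00 -1.59544949e-03 -1.44434015e+00] 0.02373502784471978
the job is handed in; nothing more can be done
None
```

The stick is out to its second stop and held level above the rack. I handed the job in at 13.0 s of the 48 s allowed.

- **Grasp:** I gripped the stick across the button with 35 N. The fingers stayed closed at about 24 mm, the handle's own width, so the button was squeezed flush the whole time.
- **Pull:** I lowered the neck into the rack's notch with the ball on the peg (−y) side of the plate, then pulled the handle about 115 mm towards +y. The force was about 2 N on the first section and 4 N on the second. It then jumped to about 11 N, which I take as the second stop.
- **Lift:** I eased the handle forward 6 mm to free the ball and lifted it straight up 16 cm.
- **Last checks:** The ball's position in the scene picture matches a tip 214 mm from the grip to within about a pixel. The handle and tip axis is about 25 cm above the dresser. Joint speeds are near zero, and the other objects look unmoved.

Nothing disagreed beyond 1–2 mm of noise in the pose readings. The text and pictures did not settle which side of the plate is the notch's +x. I chose −y because the stick's ball already pointed that way.

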